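# Set out the grooming tiers of a dorm wardrobe

### The arm

A 6-joint arm with a two-finger parallel gripper is mounted at the origin on the work surface. World frame = base frame: x ahead of the robot, y to its left, z up, the work surface at z = 0. Lengths are in m, angles in degrees, forces in N, time in s.
With the tool pointing down it reaches from about 0.3 to 0.75 m from the base axis. Payload 8.5 kg.
Tool frame: the origin (TCP) lies midway between the tips of the shut fingers; the grasp point (between the pads) lies 19 mm behind it; z points along the fingers, y is the line along which they close (so a half turn about z gives the same grasp; the last joint's range is limited). The gripper opens to 85 mm and grips with 20 to 120 N. Pads are 22 mm wide; open, the fingers measure 114 mm over their backs; the gripper's body (76 mm by 85 mm) begins 54 mm behind the grasp point. The pads swing forward as they close: fully open they stand 13 mm farther back than shut.
Start: joints at [-82.351, 21.807, 74.336, -0, 83.858, -12.336], TCP at [0.188, -0.517, 0.207] pointing down, gripper open.
Joint ranges: [-178.18, 178.18], [-50.72, 133.34], [12.68, 142.11], [-81.47, 261.47], [9.98, 163.14], [-165.26, 165.26]. Speed limits (degrees/s): [136.94, 136.94, 180, 180, 180, 180].

### API

Orientations are given as a 3x3 rotation matrix whose columns are the frame's x, y, z axes.
In Python, from rig import monitor, optics, close_job, models gives the robot as it stands.
- The arm moves only by the tool step_arm, never from a script. Its arguments are lists of equal length, an entry for each row: "fingers": the closure, from -1 (fully open) to 1 (shut); "travel": the shift along the tool's x, y, z scaled (see below), a list of three; "twist": the turn about the tool's z scaled (see below). In form: {"fingers": [fingers, ...], "travel": [[tx, ty, tz], ...], "twist": [twist, ...]}. A call has 1 to 10 rows; each row shifts and turns the commanded pose from where the row before left it, along the tool's axes as they then stand; what a row does not reach is not made up. The controller multiplies each number of a shift by 100 mm and each number of a turn by pi rad. A row lasts 1/8 s, in which the tool goes at most 62.5 mm and 10.7 degrees, less where a joint would pass 70% of its speed; a pose out of reach is approached as far as the arm can. A call with a number of a shift or a turn outside -1 to 1 is refused whole. A call with a gripper value outside its range is refused whole. The fingers move at their own pace and stop on an object; "force" is the grip in N (left out, the last holds). Time passes only in rows, so rows that do not move let the fingers close. It gives the time, the measured TCP pose, the force, the opening and the grip force at its end, in the units of the state.
- monitor.observe(): the state, without advancing time (a new reading comes with each control period).
- optics.get_image(name): name is "scene" or "top" or "wrist"; returns (picture, depth): 400x640x3 uint8, blue, green, red; 400x640 float32, m along the optical axis (not along the pixel's ray), 0 where there is no reading.
- optics.get_calibration(name): a dict with "vertical_fov" (degrees; the focal length in pixels is half the picture's height over the tangent of half this angle, whatever the lens; pixels are square), "cx", "cy" (the principal point, pixels), "world_from_camera" (4x4, takes a point from camera to world coordinates). Camera axes: x right, y up, looking along -z (the intrinsics and any distortion apply to the point x, -y, -z); pixel columns grow to the right and rows downward; lengths in m; the calibration is good to about 2 mm. A picture is of the moment at which its call begins: read the wrist's pose just before it. get_calibration takes no time and is no camera call; for the wrist camera it gives the pose at the moment of the call.
- close_job(): hands the job in; it is judged then, once.
Trained networks look in the newest picture that a camera, given by its name, has taken for a name from the list of things; names that differ only in an ending like _2 or _b are one class to them, and where a whole thing is asked for, a point or a joint stands for the part that bears it (a point fixed in the world has none). Each returns a list of dicts, best first, with "confidence" (0 to 1); they miss things now and then, are a little off and sometimes report something else, mostly with a low value. They report only what shows in the picture. A call takes as long as a camera call.
- models.trace(camera, query): "mask" (400x640 bool, what is visible of it) and "point" ([column, row] in pixels, amid what is visible of it).
- models.landmark_of(camera, query): "point" ([column, row] in pixels: a listed point, or the origin of a listed thing).
The state is a dict: "time_s": time; "q": joint angles; "qvel": joint speeds; "joint_efforts": joint torques, N m; "position": TCP position; "tool_rot": TCP orientation; "ft_force": force on the tool from outside, world axes, zero at the start; "wrist_torque": the same for the moment, N m; "grip_width": finger opening in m; "gripper_force": force on a finger pad.
Only numpy, scipy, OpenCV 4.12 (cv2) and the standard library are available. Lean on these libraries where they do the work, as an engineer would, in place of code of your own. Each camera call takes 0.05 s, during which the arm holds its last target. There are 200 camera calls.

### The job

First push the orange spacer block all the way down into the gap between the two clear tiers, about half way along it and before moving anything else, so that the tiers stay apart. Then lay the hairbrush lengthwise in the grey-lined tier, stand the blue jar in the back half of the cork-lined tier (the half away from the robot), lay the comb crosswise in the front half of that tier, in front of the jar, and lay the nail clipper flat on the middle of the jar's cap. Never tip or drop the ceramic jar, and leave the bottle, mug and green tin where they are.

Things in the scene. Friction and masses are not known exactly. Their poses are not given: they have to be found in the camera images.
- grey_tier: Fixed open tray of clear acrylic with a grey felt floor: 220 mm long (its x, pointing roughly away from the robot), 135 mm wide (y), walls 4 mm thick, tops 24 mm above the shelf, lined floor 7 mm above the shelf. Origin: centre of its underside, on the shelf. It stands parallel to the cork tier, left or right of it, with a straight 24 mm gap between their long walls.
- cork_tier: Fixed tray like the grey tier but with a brown cork floor, 7 mm above the shelf. x along its 220 mm length, away from the robot (front half: x below 0, back half: above 0), y along its 135 mm width. Origin: centre of its underside, 159 mm from the grey tier's.
- spacer: Loose orange plastic block standing upright: 50 mm long (its x), 20 mm thick (y), 48 mm tall, the lowest 12 mm bevelled to 14 mm thick; 50 g. Origin: centre of its underside. The gap is open down to the shelf: fully home, the block stands on the shelf and its upper 24 mm stick out above the tiers' walls.
- hairbrush: Loose wooden hairbrush on its back, bristles up: 175 mm long (its x). Handle from x = -87 to +8 mm, 22 mm wide, 18 mm high; then the oval head to +87 mm, up to 52 mm wide, 14 mm thick, 28 mm high with its black bristles. 70 g, balanced some 10 to 20 mm to the head's side of the origin. Origin: underside, mid-length. It may point either way in the tier.
- comb: Loose grey plastic pocket comb lying flat: 95 mm long (its x), 28 mm wide (its y), 6 mm thick; 25 g. Origin: centre of its underside.
- clipper: Loose steel nail clipper lying flat: 58 mm long (its x), 13 mm wide (its y), body 10 mm high with a thin lever on top to about 16 mm; 45 g. Origin: centre of its underside.
- jar: Loose small blue ceramic jar with a flat round blue twist cap: 53 mm across, 48 mm tall with the cap (cap 52 mm across, upper 14 mm); 160 g. Origin: centre of its underside, z up.
- bottle: Bystander: amber glass bottle with a white cap, 52 mm across, 130 mm tall. Origin: centre of its underside.
- mug: Bystander: white ceramic mug, 76 mm across, 85 mm tall, handle on its +y side. Origin: centre of its underside.
- tin: Bystander: flat round green tin, 48 mm across, 22 mm tall. Origin: centre of its underside.

How it is judged (in metres and radians):
On the way:
1. the spacer stands fully down in the gap before the other four things have been moved (horizontal distance between spacer and grey_tier below 0.088 m and horizontal distance between spacer and cork_tier below 0.088 m and height (world z) of spacer below 0.004 m and angle between spacer's own z axis and vertical below 0.1 rad and distance of each of hairbrush, jar, comb, clipper from where it was at the start of the episode below 0.03 m), for 0.2 s.
At the end, for the whole second after the job is handed in: Spacer upright on the shelf in the gap, within 35 mm of half way; brush flat in the grey tier; in the cork tier the jar upright, 18 mm or more into the back half, the comb flat, crosswise (20 deg), 12 mm or more into the front half; clipper flat on the cap within 15 mm of centre; all at rest (horizontal distance between spacer and grey_tier below 0.088 m and horizontal distance between spacer and cork_tier below 0.088 m and height (world z) of spacer below 0.004 m and angle between each of spacer, hairbrush, jar, comb, clipper's own z axis and vertical below 0.1 rad and x of hairbrush in the frame of grey_tier between -0.03 and 0.03 m and y of hairbrush in the frame of grey_tier between -0.045 and 0.045 m and z of hairbrush in the frame of grey_tier between 0.004 and 0.011 m and x of jar in the frame of cork_tier between 0.018 and 0.09 m and y of jar in the frame of cork_tier between -0.042 and 0.042 m and z of jar in the frame of cork_tier between 0.004 and 0.011 m and x of comb in the frame of cork_tier between -0.098 and -0.012 m and y of comb in the frame of cork_tier between -0.025 and 0.025 m and z of comb in the frame of cork_tier between 0.004 and 0.011 m and angle between the x axis of comb and the y axis of cork_tier, either way round below 0.35 rad and horizontal distance between clipper and jar below 0.015 m and z of clipper in the frame of jar between 0.043 and 0.053 m and linear speed of each of spacer, hairbrush, jar, comb, clipper below 0.02 m/s); the robot touches nothing.
It fails at once if the jar is tipped by more than 30 degrees (angle between jar's own z axis and vertical above 0.52 rad).
It fails at once if the jar is dropped (falls free by more than about 25 mm) (linear speed of jar above 0.7 m/s and contact force between jar and the fingers below 0.1 N).
It fails at once if the bottle is moved by more than 20 mm or tipped over (distance of bottle from where it was at the start of the episode above 0.02 m or angle between bottle's own z axis and vertical above 0.4 rad).
It fails at once if the mug is moved by more than 20 mm or tipped over (distance of mug from where it was at the start of the episode above 0.02 m or angle between mug's own z axis and vertical above 0.4 rad).
It fails at once if the tin is moved by more than 20 mm or tipped over (distance of tin from where it was at the start of the episode above 0.02 m or angle between tin's own z axis and vertical above 0.4 rad).
It also fails if it takes over 120 s, if anything falls off the work surface, if the arm or the gripper's body presses on something with over 40 N, if the wrist force passes 120 N, or if a joint passes its speed limit or range.

## Working session

There is one attempt and no reset: what is moved stays moved. The work goes in short steps, Python scripts to look and compute and a tool call to move; the robot and the scene stay as the last step left them, time stands still between calls to the robot, and variables do not carry over. Pictures are saved under pics/ and viewed, at most 16 in all, crops included, and the job is handed in when it is done.

Besides the shell and the picture viewer there is one more tool, called after ">>>" by a JSON object that holds its "method" and its "body". step_arm: Moves the arm, as the interface text tells. Its arguments: {"type":"object","properties":{"fingers":{"type":"array","items":{"type":"number"}},"travel":{"type":"array","items":{"type":"array","items":{"type":"number"}}},"twist":{"type":"array","items":{"type":"number"}},"force":{"type":"number"}},"required":["fingers","travel","twist"]}

```bash
ls; mkdir -p pics
cat > h.py <<'E'
import numpy as np, cv2
from rig import monitor, optics, close_job, models
def cal(c):
    k=optics.get_calibration(c); f=200/np.tan(np.radians(k["vertical_fov"])/2)
    return f,k["cx"],k["cy"],np.array(k["world_from_camera"]),k
def world(c,u,v,d,K=None):
    f,cx,cy,T,_=K or cal(c)
    u=np.asarray(u,float);v=np.asarray(v,float)
    P=np.stack([(u-cx)/f*d,-(v-cy)/f*d,-d,np.ones_like(d)],-1)
    return (P@T.T)[...,:3]
def cloud(c,D):
    v,u=np.mgrid[:400,:640]; return world(c,u,v,D.astype(float))
E
python3 - <<'E'
from h import *
s=monitor.observe(); print(s["time_s"],s["position"],s["tool_rot"],s["grip_width"])
for c in("top","scene"):
    I,D=optics.get_image(c); cv2.imwrite(f"pics/{c}0.png",I); np.save(c+"D.npy",D); print(cal(c))
    if c=="top":
        W=cloud(c,D)
        for n in "grey_tier cork_tier spacer hairbrush comb clipper jar bottle mug tin".split():
            for r in models.trace(c,n)[:2]:
                m=r["mask"]&(D>0); 
                if m.sum()<5: continue
                p=W[m]; xy=p[:,:2].astype(np.float32)
                print(n,round(r["confidence"],2),m.sum(),r["point"],np.median(p,0).round(3),"zmax",np.percentile(p[:,2],[5,95]).round(3),cv2.minAreaRect(xy))
E
```

```text
pics
0.0 [ 0.1879268  -0.51653814  0.20600157] [[ 9.39782631e-01  3.41772701e-01 -1.63959056e-04]
 [ 3.41772562e-01 -9.39781542e-01  1.47290789e-03]
 [ 3.49314013e-04 -1.44024996e-03 -9.99998902e-01]] 0.0859457959509878
(np.float64(400.5450179199426), 322.1537012530083, 193.76361758546503, array([[ 0.02005538,  0.99877072, -0.0453302 ,  0.44957081],
       [-0.99970652,  0.01941666, -0.01448695,  0.03682198],
       [-0.01358898,  0.04560744,  0.99886701,  1.09540979],
       [ 0.        ,  0.        ,  0.        ,  1.        ]]), {'vertical_fov': 53.06771591064237, 'cx': 322.1537012530083, 'cy': 193.76361758546503, 'world_from_camera': array([[ 0.02005538,  0.99877072, -0.0453302 ,  0.44957081],
       [-0.99970652,  0.01941666, -0.01448695,  0.03682198],
       [-0.01358898,  0.04560744,  0.99886701,  1.09540979],
       [ 0.        ,  0.        ,  0.        ,  1.        ]])})
grey_tier 0.58 4064 [252.4, 171.4] [0.553 0.246 0.009] zmax [0.005 0.025] ((0.5524387359619141, 0.2435348629951477), (0.2207542359828949, 0.1360231339931488), 5.85421895980835)
grey_tier 0.34 334 [386.3, 188.
[... 2275 characters left out ...]
3924026), 1.2072296142578125)
(np.float64(419.5449129400769), 318.8737565075353, 200.38053667193904, array([[ 0.64393396, -0.49391655,  0.58429059,  1.2490482 ],
       [ 0.76494717,  0.40134663, -0.50376255, -0.61723653],
       [ 0.0143136 ,  0.77134125,  0.63626079,  0.82984578],
       [ 0.        ,  0.        ,  0.        ,  1.        ]]), {'vertical_fov': 50.9749297118713, 'cx': 318.8737565075353, 'cy': 200.38053667193904, 'world_from_camera': array([[ 0.64393396, -0.49391655,  0.58429059,  1.2490482 ],
       [ 0.76494717,  0.40134663, -0.50376255, -0.61723653],
       [ 0.0143136 ,  0.77134125,  0.63626079,  0.82984578],
       [ 0.        ,  0.        ,  0.        ,  1.        ]])})
```

View pics/top0.png

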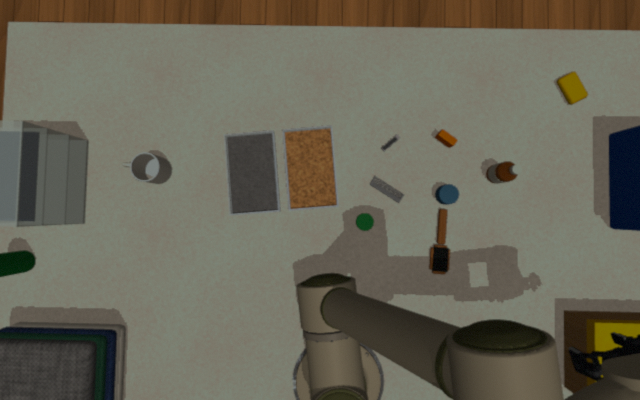

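View pics/scene0.png

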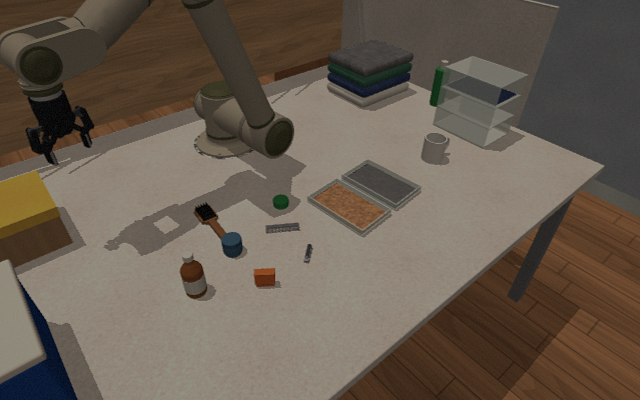

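The top view shows the spacer at (446,138), clipper (390,142), comb (387,189), jar (447,193), brush (440,240) with its head toward the robot, grey tier at (252,172) and cork tier at (311,168). The scene view confirms that the spacer and jar are upright.

```bash
cat >> h.py <<'E'
def plan(xyz,yaw,grow=None):
    "rows to bring TCP to xyz with tool x at yaw deg (mod 180)"
    s=monitor.observe(); R=np.array(s["tool_rot"]);p=np.array(s["position"])
    y0=np.degrees(np.arctan2(R[1,0],R[0,0])); d=(yaw-y0+90)%180-90
    q6=s["q"][5]; q1t=np.degrees(np.arctan2(xyz[1],xyz[0])); q6t=q1t+90-(y0+d)
    print("now",p.round(4),"yaw %.1f turn %.1f q6 then %.0f (t %.1f)"%(y0,d,q6t,s["time_s"]))
    e=np.array(xyz)-p
    n=max(1,int(np.ceil(abs(d)/10)))
    print(" twist: n=%d x %.4f (=%.2f deg, tool z down => minus world)"%(n,-d/n/180,d/n))
    a=np.radians(y0+d); ca,sa=np.cos(a),np.sin(a)
    print(" travel AFTER twist (units 100mm): x %.3f y %.3f z %.3f"%((ca*e[0]+sa*e[1])*10,(sa*e[0]-ca*e[1])*10,-e[2]*10))
    print(" travel BEFORE twist:", (R.T@e*10).round(3))
E
python3 - <<'E'
from h import *
s=monitor.observe();R=np.array(s["tool_rot"]);p=np.array(s["position"])
f,cx,cy,T,_=cal("wrist"); print(f,cx,cy,"cam in tool",R.T@(T[:3,3]-p),"\n",(R.T@T[:3,:3]).round(3))
plan([0.60,-0.24,0.26],55.7)
E
```

```text
279.3085255290943 315.2373374690916 197.6951453629198 cam in tool [ 7.47947401e-02  9.52668931e-05 -1.67541329e-01] 
 [[-0.     0.956  0.292]
 [ 1.     0.     0.001]
 [ 0.001  0.292 -0.956]]
now [ 0.188  -0.5169  0.2066] yaw 20.0 turn 35.7 q6 then 12 (t 0.6)
 twist: n=4 x -0.0496 (=8.93 deg, tool z down => minus world)
 travel AFTER twist (units 100mm): x 4.609 y 1.844 z -0.534
 travel BEFORE twist: [ 4.818 -1.194 -0.534]
```

>>> {"method": "step_arm", "body": {"fingers": [-1,-1,-1,-1,-1,-1,-1,-1,-1,-1], "travel": [[0.58,-0.145,-0.1],[0.58,-0.145,-0.1],[0.58,-0.145,-0.1],[0.58,-0.145,-0.1],[0.58,-0.145,-0.1],[0.58,-0.145,0],[0.58,-0.145,0],[0.58,-0.145,0],[0,0,0],[0,0,0]], "twist": [0,0,0,0,0,0,0,0,-0.05,-0.05]}}

```text
time_s: 1.85
position: [0.585, -0.2485, 0.2562]
tool_rot: [[0.784, 0.621, -0.001], [0.621, -0.784, 0.0], [-0.0, -0.001, -1.0]]
ft_force: [0.5, -0.3, -0.7]
grip_width: 0.0856
gripper_force: 0.0
```

>>> {"method": "step_arm", "body": {"fingers": [-1,-1,-1], "travel": [[0,0,0],[0,0,0],[0,0,0]], "twist": [-0.05,-0.05,0]}}

```text
time_s: 2.22
position: [0.5844, -0.2493, 0.2565]
tool_rot: [[0.561, 0.828, -0.0], [0.828, -0.561, 0.0], [-0.0, -0.0, -1.0]]
ft_force: [0.8, 0.3, 0.1]
grip_width: 0.0855
gripper_force: 0.0
```

Run:
```python
from h import *
plan([0.65,-0.27,0.16],55.7)
K=cal("wrist")
I,D=optics.get_image("wrist"); cv2.imwrite("pics/w1.png",I); np.save("w1D.npy",D)
W=world("wrist",*np.mgrid[:400,:640][::-1],D.astype(float),K)
for n in "spacer comb clipper jar tin hairbrush".split():
    for r in models.trace("wrist",n)[:2]:
        m=cv2.erode((r["mask"]&(D>0)).astype(np.uint8),np.ones((3,3)))>0
        if m.sum()<20: continue
        p=W[m]; z=np.percentile(p[:,2],97)
        t=p[p[:,2]>z-(0.006 if n!="hairbrush" else .03)] 
        print(n,round(r["confidence"],2),m.sum(),r["point"],"z",z.round(3),np.array2string(t.mean(0),precision=4),[np.round(a,4) for a in cv2.minAreaRect(t[:,:2].astype(np.float32))])
```

```text
now [ 0.5844 -0.2493  0.2565] yaw 55.9 turn -0.2 q6 then 12 (t 2.2)
 twist: n=1 x 0.0011 (=-0.21 deg, tool z down => minus world)
 travel AFTER twist (units 100mm): x 0.199 y 0.659 z 0.965
 travel BEFORE twist: [0.196 0.66  0.965]
spacer 0.85 603 [364.1, 155.6] z 0.049 [ 0.653  -0.2728  0.048 ] [array([ 0.6528, -0.2736]), array([0.0481, 0.0185]), np.float64(54.7804)]
clipper 0.6 328 [300.4, 70.8] z 0.017 [ 0.642  -0.1305  0.014 ] [array([ 0.6427, -0.1315]), array([0.0108, 0.054 ]), np.float64(41.9738)]
jar 0.64 1021 [282.5, 208.1] z 0.049 [ 0.5063 -0.2758  0.048 ] [array([ 0.5058, -0.277 ]), array([0.0491, 0.0474]), np.float64(28.2456)]
jar 0.35 3254 [132.6, 16.0] z 0.025 [0.5002 0.0258 0.0232] [array([0.4949, 0.0268]), array([0.0602, 0.1235]), np.float64(56.0545)]
tin 0.45 1276 [205.0, 245.9] z 0.028 [ 0.3319 -0.2591  0.0261] [array([ 0.3325, -0.2616]), array([0.0267, 0.0551]), np.float64(86.1892)]
hairbrush 0.66 1386 [207.4, 246.1] z 0.028 [ 0.3734 -0.2626  0.0175] [array([ 0.3799, -0.2612]), array([0.0402, 0.1727]), np.float64(88.64)]
```

View pics/w1.png

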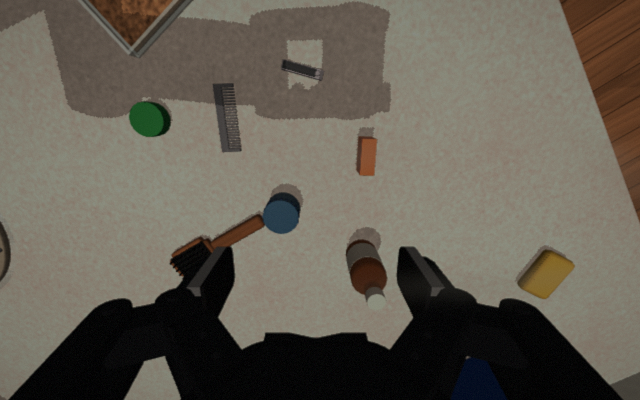

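The wrist view shows the spacer at (367,156), clipper (300,70), comb (228,117), jar (282,213) and bottle (367,270). I'll approach the spacer now.

>>> {"method": "step_arm", "body": {"fingers": [-0.2,-0.2,-0.2,-0.2,-0.2,-0.2,-0.2,-0.2], "travel": [[0.1,0.35,0.2],[0.1,0.35,0.3],[0,0,0.5],[0,0,0.4],[0,0,0.4],[0,0,0.3],[0,0,0.16],[0,0,0]], "twist": [0.006,0,0,0,0,0,0,0]}}

```text
time_s: 3.58
position: [0.6532, -0.2724, 0.03]
tool_rot: [[0.575, 0.818, -0.001], [0.818, -0.575, 0.001], [-0.0, -0.001, -1.0]]
ft_force: [1.1, -0.7, 1.3]
grip_width: 0.0515
gripper_force: 0.0
```

Run:
```python
from h import *
plan([0.653,-0.273,0.029],54.8)
K=cal("wrist")
I,D=optics.get_image("wrist"); cv2.imwrite("pics/w2.png",I)
```

```text
now [ 0.6532 -0.2724  0.03  ] yaw 54.9 turn -0.1 q6 then 13 (t 3.6)
 twist: n=1 x 0.0005 (=-0.08 deg, tool z down => minus world)
 travel AFTER twist (units 100mm): x -0.006 y 0.002 z 0.010
 travel BEFORE twist: [-0.006  0.002  0.01 ]
```

View pics/w2.png

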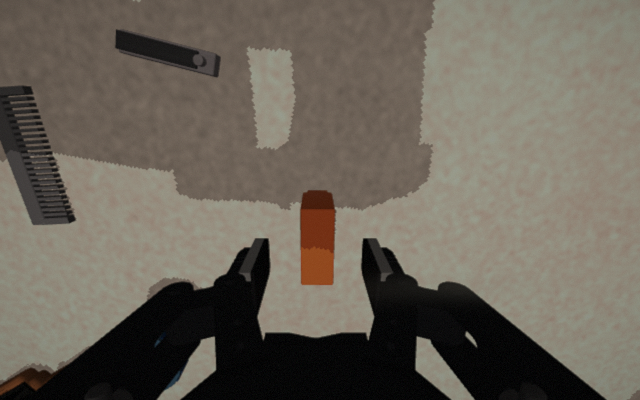

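The block is centred between the fingers (317,265), so I'll grip, lift and carry.

>>> {"method": "step_arm", "body": {"fingers": [0.9,0.9,0.9,0.9,0.9,0.9,0.9,0.9], "force": 40, "travel": [[0,0,0],[0,0,0],[0,0,0],[0,0,0],[0,0,-0.3],[0,0,-0.5],[0,0,-0.5],[0,0,-0.3]], "twist": [0,0,0,0,0,0,0,0]}}

```text
time_s: 4.62
position: [0.6538, -0.2727, 0.1938]
tool_rot: [[0.575, 0.818, 0.003], [0.818, -0.575, -0.002], [0.0, 0.004, -1.0]]
ft_force: [1.7, -0.6, -0.9]
grip_width: 0.0045
gripper_force: 0.0
```

Run:
```python
from h import *
plan([0.56,0.166,0.19],6)
```

```text
now [ 0.6538 -0.2727  0.1938] yaw 54.9 turn -48.9 q6 then 101 (t 4.6)
 twist: n=5 x 0.0543 (=-9.78 deg, tool z down => minus world)
 travel AFTER twist (units 100mm): x -0.474 y -4.461 z 0.038
 travel BEFORE twist: [ 3.05  -3.289  0.027]
```

The gripper came up empty, so I'll look at what happened.

>>> {"method": "step_arm", "body": {"fingers": [-0.2,-0.2,-0.2,-0.2,-0.2], "travel": [[0,0,0],[0,0,0],[0,0,0],[0,0,0],[0,0,0]], "twist": [0,0,0,0,0]}}

```text
time_s: 5.25
position: [0.6533, -0.2725, 0.1901]
tool_rot: [[0.575, 0.818, -0.001], [0.818, -0.575, 0.0], [-0.0, -0.001, -1.0]]
ft_force: [0.2, 0.2, -0.1]
grip_width: 0.0514
gripper_force: 0.0
```

```bash
cat >> h.py <<'E'
def look(name,names,band=.006):
    K=cal("wrist")
    I,D=optics.get_image("wrist"); cv2.imwrite(f"pics/{name}.png",I)
    W=world("wrist",*np.mgrid[:400,:640][::-1],D.astype(float),K)
    for n in names:
        for r in models.trace("wrist",n)[:1]:
            m=cv2.erode((r["mask"]&(D>0)).astype(np.uint8),np.ones((3,3)))>0
            if m.sum()<20: continue
            p=W[m]; z=np.percentile(p[:,2],97); t=p[p[:,2]>z-band]
            c,wh,a=cv2.minAreaRect(t[:,:2].astype(np.float32))
            if wh[0]<wh[1]: a-=90; wh=wh[::-1]
            print(n,round(r["confidence"],2),m.sum(),r["point"],"ztop %.4f"%z,"mean",t.mean(0).round(4),"rect",np.round(c,4),np.round(wh,4),"long yaw %.1f"%a)
    return I,D,W
E
python3 - <<'E'
from h import *
look("w3",["spacer","clipper","comb"])
print(monitor.observe()["grip_width"])
E
```

```text
spacer 0.96 661 [316.9, 180.5] ztop 0.0493 mean [ 0.6548 -0.2729  0.0481] rect [ 0.6541 -0.2746] [0.0484 0.0183] long yaw 54.5
clipper 0.78 484 [237.5, 82.7] ztop 0.0163 mean [ 0.6428 -0.1308  0.0139] rect [ 0.6438 -0.1319] [0.0552 0.0114] long yaw -48.5
comb 0.9 1447 [154.6, 139.2] ztop 0.0073 mean [ 0.5151 -0.1216  0.0057] rect [ 0.5163 -0.1227] [0.0925 0.0283] long yaw 57.8
0.05133574062301422
```

View pics/w3.png

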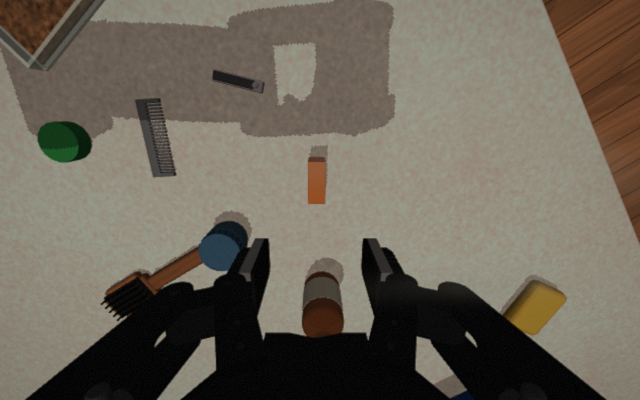

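The block is untouched at (317,180), so I probably lifted before the fingers had closed. I'll retry and check the grip before lifting.

>>> {"method": "step_arm", "body": {"fingers": [0.1,0.1,0.1,0.1,0.1,0.1], "travel": [[0,0.005,0.4],[0,0,0.4],[0,0,0.4],[0,0,0.3],[0,0,0.12],[0,0,0]], "twist": [0,0,0,0,0,0]}}

```text
time_s: 6.2
position: [0.6538, -0.2728, 0.0286]
tool_rot: [[0.575, 0.818, -0.0], [0.818, -0.575, 0.0], [0.0, -0.0, -1.0]]
ft_force: [0.6, 0.2, 0.1]
grip_width: 0.0384
gripper_force: 0.0
```

>>> {"method": "step_arm", "body": {"fingers": [1,1,1,1,1,1,1], "force": 40, "travel": [[0,0,0],[0,0,0],[0,0,0],[0,0,0],[0,0,0],[0,0,0],[0,0,0]], "twist": [0,0,0,0,0,0,0]}}

```text
time_s: 7.08
position: [0.6538, -0.2728, 0.0286]
tool_rot: [[0.575, 0.818, -0.0], [0.818, -0.575, 0.0], [0.0, -0.0, -1.0]]
ft_force: [-0.1, -0.2, -0.3]
grip_width: 0.0
gripper_force: 0.0
```

Run:
```python
from h import *
I,D,W=look("w4",["spacer"])
S,_=optics.get_image("scene")
cv2.imwrite("pics/s4.png",np.vstack([I[100:400,100:540],cv2.resize(S[150:350,120:413],(440,300))]))
print(monitor.observe()["grip_width"])
```

```text
spacer 0.67 1289 [316.3, 217.1] ztop 0.0491 mean [ 0.6633 -0.2605  0.0478] rect [ 0.6616 -0.2623] [0.0203 0.0187] long yaw 55.6
-0.00042123162077100816
```

View pics/s4.png

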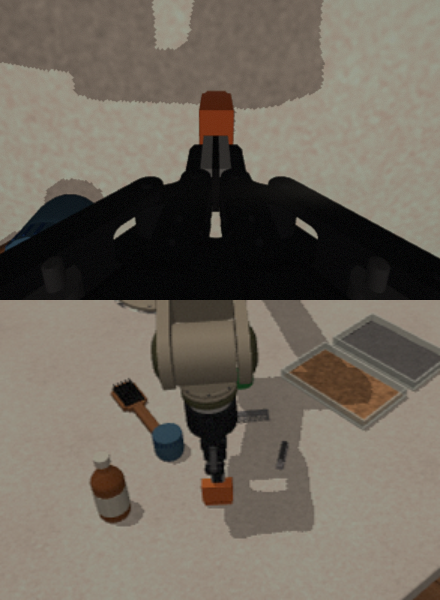

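Run:
```python
from h import *
K=cal("wrist"); s=monitor.observe(); R=np.array(s["tool_rot"]);p=np.array(s["position"])
I,D=optics.get_image("wrist")
W=world("wrist",*np.mgrid[:400,:640][::-1],D.astype(float),K)
for v in range(205,311,8):
    print(v,[(I[v,u].tolist(),((W[v,u]-p)@R*1000).round(0).tolist(),round(float(W[v,u,2]),3)) for u in (304,312,321)])
I,D=optics.get_image("scene"); np.save("sD.npy",D); W=cloud("scene",D)
P=(W-p)@R
for lo in range(-80,21,10):
    m=(P[...,2]*1000>lo)&(P[...,2]*1000<lo+10)&(abs(P[...,0])<.06)&(abs(P[...,1])<.06)&(D>0)
    if m.sum(): print(lo,m.sum(),P[m].min(0).round(3),P[m].max(0).round(3),I[m].mean(0).round())
```

```text
205 [([14, 32, 74], [22.0, -7.0, -11.0], 0.04), ([11, 30, 71], [23.0, -2.0, -11.0], 0.04), ([9, 26, 70], [23.0, 3.0, -12.0], 0.041)]
213 [([21, 49, 118], [20.0, -6.0, -19.0], 0.047), ([21, 50, 118], [21.0, -2.0, -21.0], 0.049), ([21, 50, 118], [20.0, 3.0, -19.0], 0.048)]
221 [([21, 49, 119], [15.0, -6.0, -19.0], 0.048), ([22, 49, 119], [16.0, -2.0, -20.0], 0.048), ([21, 49, 118], [16.0, 3.0, -19.0], 0.048)]
229 [([21, 49, 119], [11.0, -6.0, -20.0], 0.048), ([19, 47, 116], [11.0, -2.0, -20.0], 0.049), ([22, 50, 119], [11.0, 3.0, -19.0], 0.048)]
237 [([44, 46, 51], [11.0, -6.0, -31.0], 0.06), ([35, 38, 39], [11.0, -2.0, -32.0], 0.06), ([43, 46, 47], [12.0, 3.0, -32.0], 0.061)]
245 [([44, 46, 48], [11.0, -6.0, -40.0], 0.069), ([30, 31, 34], [11.0, -2.0, -40.0], 0.068), ([43, 44, 47], [11.0, 3.0, -41.0], 0.069)]
253 [([42, 44, 45], [11.0, -5.0, -49.0], 0.077), ([23, 24, 23], [11.0, -2.0, -48.0], 0.077), ([44, 46, 49], [11.0, 3.0, -49.0], 0.077)]
261 [([44, 46, 49], [11.0, -5.0, -57.0], 0.086), ([19, 22, 23], [11.0, -1.0, -57.0], 0.085), ([45, 49, 49], [11.0, 3.0, -56.0], 0.084)]
269 [([3
[... 807 characters left out ...]
9] [ 0.011  0.035 -0.07 ] [14. 15. 15.]
-70 2 [ 0.013  0.007 -0.069] [ 0.013  0.011 -0.068] [72. 79. 84.]
-60 7 [-0.007  0.013 -0.055] [ 0.005  0.016 -0.05 ] [12. 13. 12.]
-50 22 [-0.01   0.006 -0.05 ] [ 0.009  0.017 -0.04 ] [28. 28. 28.]
-40 21 [-0.011  0.006 -0.04 ] [ 0.009  0.016 -0.031] [29. 34. 44.]
-30 39 [-0.026 -0.007 -0.03 ] [ 0.02   0.012 -0.02 ] [ 34.  66. 124.]
-20 123 [-0.027 -0.01  -0.02 ] [ 0.022  0.014 -0.01 ] [ 26.  55. 110.]
-10 46 [-0.028  0.008 -0.01 ] [ 0.021  0.014 -0.   ] [21. 46. 95.]
0 60 [-0.028  0.007  0.   ] [0.021 0.015 0.01 ] [22. 47. 96.]
10 44 [-0.029  0.008  0.01 ] [0.02  0.013 0.019] [21. 45. 93.]
20 1218 [-0.06 -0.06  0.02] [0.06 0.06 0.03] [105. 117. 128.]
```

Depth shows that the real fingertips are about 28 mm behind the reported TCP: they end at about z 0.057 when the TCP reads 0.0286. They closed above the block. I'll correct by that offset and descend further.

>>> {"method": "step_arm", "body": {"fingers": [0.1,0.1,0.1,0.1,0.1,0.1,0.1,0.1], "travel": [[0,0,0],[0,0,0],[0,0,0],[0,0,0],[0,0,0.1],[0,0,0.1],[0,0,0.08],[0,0,0]], "twist": [0,0,0,0,0,0,0,0]}}

```text
time_s: 8.32
position: [0.6534, -0.2725, -0.0005]
tool_rot: [[0.575, 0.818, -0.002], [0.818, -0.575, 0.001], [-0.0, -0.002, -1.0]]
ft_force: [-0.4, 0.3, -0.3]
grip_width: 0.0384
gripper_force: 0.0
```

>>> {"method": "step_arm", "body": {"fingers": [1,1,1,1,1,1], "force": 40, "travel": [[0,0,0],[0,0,0],[0,0,0],[0,0,0],[0,0,0],[0,0,0]], "twist": [0,0,0,0,0,0]}}

```text
time_s: 9.07
position: [0.6539, -0.2729, 0.001]
tool_rot: [[0.575, 0.818, 0.001], [0.818, -0.575, -0.0], [0.0, 0.001, -1.0]]
ft_force: [0.3, 0.9, 3.5]
grip_width: 0.0193
gripper_force: 39.9
```

>>> {"method": "step_arm", "body": {"fingers": [1,1,1,1,1,1], "travel": [[0,0,-0.3],[0,0,-0.4],[0,0,-0.4],[0,0,-0.4],[0,0,0],[0,0,0]], "twist": [0,0.054,0.054,0.054,0.054,0.054]}}

```text
time_s: 9.82
position: [0.6537, -0.2727, 0.1506]
tool_rot: [[0.995, 0.104, -0.0], [0.104, -0.995, 0.0], [-0.0, -0.0, -1.0]]
ft_force: [-0.5, 0.0, -0.9]
grip_width: 0.0195
gripper_force: 39.4
```

>>> {"method": "step_arm", "body": {"fingers": [1,1,1,1,1,1,1,1,1], "travel": [[-0.06,-0.56,0],[-0.06,-0.56,0],[-0.06,-0.56,0],[-0.06,-0.56,0],[-0.06,-0.56,0],[-0.06,-0.56,0],[-0.06,-0.56,0],[-0.06,-0.56,0],[0,0,0]], "twist": [0,0,0,0,0,0,0,0,0]}}

```text
time_s: 10.95
position: [0.5555, 0.1705, 0.1504]
tool_rot: [[0.993, 0.115, -0.001], [0.115, -0.993, 0.0], [-0.001, -0.001, -1.0]]
ft_force: [-0.6, -0.8, -0.5]
grip_width: 0.0194
gripper_force: 39.6
```

Run:
```python
from h import *
I,D,W=look("w5",["spacer"])
plan([0.562,0.166,0.15],6)
# tiers: wall-top points z 19..30mm, fit
out=[]
for n in("grey_tier","cork_tier"):
    m=models.trace("wrist",n)[0]; mm=m["mask"]&(D>0); p=W[mm]
    print(n,m["confidence"],mm.sum(),m["point"],p.min(0).round(3),p.max(0).round(3),[np.round(a,4) for a in cv2.minAreaRect(p[:,:2].astype(np.float32))])
np.savez("w5.npz",I=I,D=D,W=W)
# direct: points with z in 0.019..0.03
m=(W[...,2]>.018)&(W[...,2]<.030)&(D>0)&(abs(W[...,0]-.56)<.16)&(abs(W[...,1]-.166)<.18)
V=I.copy(); V[m]=(0,0,255); cv2.imwrite("pics/w5b.png",V); print(m.sum())
```

```text
spacer 0.95 4048 [313.9, 261.3] ztop 0.1986 mean [0.5558 0.1705 0.1975] rect [0.5535 0.1703] [0.0502 0.0193] long yaw 5.4
now [0.5567 0.1673 0.1503] yaw 6.4 turn -0.4 q6 then 100 (t 11.1)
 twist: n=1 x 0.0020 (=-0.36 deg, tool z down => minus world)
 travel AFTER twist (units 100mm): x 0.051 y 0.019 z 0.003
 travel BEFORE twist: [0.051 0.019 0.003]
grey_tier 0.69 23872 [244.7, 154.9] [ 0.423  0.173 -0.002] [0.671 0.334 0.198] [array([0.5456, 0.249 ]), array([0.2409, 0.1489]), np.float64(5.731)]
cork_tier 0.93 24449 [397.4, 158.6] [ 0.457 -0.006 -0.002] [0.689 0.164 0.206] [array([0.5661, 0.0831]), array([0.2336, 0.1576]), np.float64(5.4769)]
5828
```

View pics/w5b.png

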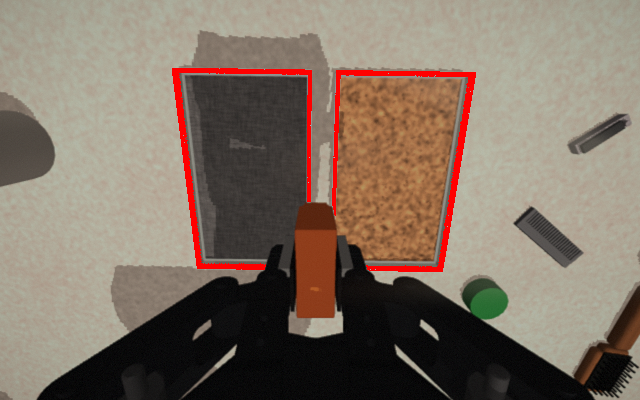

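Wall tops are cleanly segmented in red; the gap lies between columns about 311 and 337. The arm was still settling, so I'll measure again at rest.

```bash
cat > tiers.py <<'E'
from h import *
def tiers(W,D):
    m=(W[...,2]>.0185)&(W[...,2]<.030)&(D>0)&(abs(W[...,0]-.56)<.16)&(abs(W[...,1]-.166)<.18)
    n,l,st,_=cv2.connectedComponentsWithStats(m.astype(np.uint8))
    P=W[m][:,:2]
    a=np.radians(5.8)
    for _ in range(4):
        X=np.array([np.cos(a),np.sin(a)]);Y=np.array([-X[1],X[0]])
        x,y=P@X,P@Y; g=np.median(y) if _==0 else mid
        # facing walls: histogram clusters around gap
        ys=np.sort(y); c=(Y@np.array([.562,.166]))
        lo=y[(y<c)&(y>c-.03)]; hi=y[(y>c)&(y<c+.03)]
        ml,mh=np.median(lo),np.median(hi); mid=(ml+mh)/2
        s=[np.polyfit(x[k],y[k],1)[0] for k in (abs(y-ml)<.005,abs(y-mh)<.005)]
        a+=np.mean(s)
    xr=np.percentile(x,[.2,99.8]); yr=np.percentile(y,[.2,99.8])
    ctr=X*xr.mean()+Y*mid
    print("yaw %.2f"%np.degrees(a),"gap walls",ml.round(4),mh.round(4),"sep",round(mh-ml,4),"xlen",np.ptp(xr).round(4),"ylen",np.ptp(yr).round(4),"gap mid",ctr.round(4),"ymid from outer",(X*xr.mean()+Y*yr.mean()).round(4))
    return a,ctr
E
python3 - <<'E'
from tiers import *
I,D,W=look("w6",["spacer"])
a,c=tiers(W,D); plan([*c,0.15],np.degrees(a))
E
```

```text
spacer 0.9 4096 [314.8, 260.5] ztop 0.1986 mean [0.5575 0.1663 0.1975] rect [0.5551 0.1659] [0.0506 0.0195] long yaw 6.3
yaw 5.86 gap walls 0.0923 0.1206 sep 0.0283 xlen 0.22 ylen 0.2943 gap mid [0.5605 0.1646] ymid from outer [0.5605 0.1647]
now [0.5572 0.166  0.1505] yaw 6.2 turn -0.3 q6 then 101 (t 11.2)
 twist: n=1 x 0.0019 (=-0.34 deg, tool z down => minus world)
 travel AFTER twist (units 100mm): x 0.031 y 0.018 z 0.005
 travel BEFORE twist: [0.031 0.018 0.005]
```

>>> {"method": "step_arm", "body": {"fingers": [1,1,1,1,1,1], "travel": [[0.03,0.018,0.3],[0,0,0.4],[0,0,0.2],[0,0,0.1],[0,0,0],[0,0,0]], "twist": [0.002,0,0,0,0,0]}}

```text
time_s: 12.0
position: [0.5607, 0.1656, 0.0516]
tool_rot: [[0.995, 0.103, 0.002], [0.103, -0.995, 0.0], [0.002, 0.0, -1.0]]
ft_force: [-0.2, 0.4, 0.0]
grip_width: 0.0195
gripper_force: 39.5
```

Run:
```python
from tiers import *
I,D,W=look("w7",["spacer"])
a,c=tiers(W,D); plan([*c,0.0],np.degrees(a))
```

```text
spacer 0.97 4016 [314.2, 259.3] ztop 0.0998 mean [0.5611 0.1656 0.0987] rect [0.5587 0.1654] [0.0501 0.0189] long yaw 6.0
yaw 5.82 gap walls 0.0926 0.1213 sep 0.0287 xlen 0.2172 ylen 0.2946 gap mid [0.5618 0.1648] ymid from outer [0.5618 0.1648]
now [0.5605 0.1658 0.0515] yaw 5.9 turn -0.1 q6 then 101 (t 12.1)
 twist: n=1 x 0.0007 (=-0.12 deg, tool z down => minus world)
 travel AFTER twist (units 100mm): x 0.011 y 0.011 z 0.515
 travel BEFORE twist: [0.01  0.011 0.515]
```

>>> {"method": "step_arm", "body": {"fingers": [1,1,1,1,1,1,1], "travel": [[0.01,0.009,0],[0,0,0.15],[0,0,0.12],[0,0,0.1],[0,0,0.08],[0,0,0.06],[0,0,0]], "twist": [0,0,0,0,0,0,0]}}

```text
time_s: 12.98
position: [0.5613, 0.165, 0.0008]
tool_rot: [[0.995, 0.104, 0.001], [0.104, -0.995, -0.0], [0.001, 0.0, -1.0]]
ft_force: [-4.2, -0.5, 10.4]
grip_width: 0.019
gripper_force: 41.2
```

>>> {"method": "step_arm", "body": {"fingers": [0,0,0,0,0,0,0], "travel": [[0,0,0],[0,0,0],[0,0,0],[0,0,-0.2],[0,0,-0.4],[0,0,-0.4],[0,0,0]], "twist": [0,0,0,0,0,0,0]}}

```text
time_s: 13.85
position: [0.5627, 0.1652, 0.1025]
tool_rot: [[0.995, 0.104, 0.006], [0.104, -0.995, 0.001], [0.006, 0.0, -1.0]]
ft_force: [0.1, 0.3, -0.5]
grip_width: 0.043
gripper_force: 0.0
```

Run:
```python
from tiers import *
I,D,W=look("w8",["spacer"])
a,c=tiers(W,D); plan([*c,0.0],np.degrees(a))
```

```text
spacer 0.7 1305 [316.1, 205.1] ztop 0.0493 mean [0.5608 0.1647 0.0481] rect [0.5594 0.1642] [0.0497 0.0189] long yaw 5.4
yaw 5.76 gap walls 0.0934 0.1218 sep 0.0284 xlen 0.2197 ylen 0.2945 gap mid [0.5606 0.1647] ymid from outer [0.5606 0.1646]
now [0.5609 0.1649 0.0993] yaw 5.9 turn -0.2 q6 then 101 (t 13.9)
 twist: n=1 x 0.0010 (=-0.18 deg, tool z down => minus world)
 travel AFTER twist (units 100mm): x -0.004 y 0.002 z 0.993
 travel BEFORE twist: [-0.004  0.002  0.993]
```

View pics/w8.png

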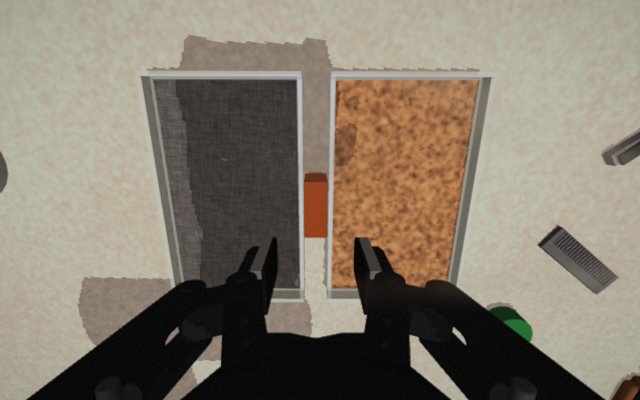

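The block at (316,205) is upright and home, with its top at 0.049 and centred on the gap. Next is the hairbrush.

Run:
```python
from h import *
plan([0.38,-0.263,0.18],0)
```

```text
now [0.5609 0.1649 0.0993] yaw 5.9 turn -5.9 q6 then 55 (t 13.9)
 twist: n=1 x 0.0330 (=-5.94 deg, tool z down => minus world)
 travel AFTER twist (units 100mm): x -1.809 y 4.279 z -0.807
 travel BEFORE twist: [-2.243  4.069 -0.806]
```

>>> {"method": "step_arm", "body": {"fingers": [-0.3,-0.3,-0.3,-0.3,-0.3,-0.3,-0.3,-0.3,-0.3,-0.3], "travel": [[0,0,-0.4],[0,0,-0.4],[-0.226,0.535,0],[-0.226,0.535,0],[-0.226,0.535,0],[-0.226,0.535,0],[-0.226,0.535,0],[-0.226,0.535,0],[-0.226,0.535,0],[-0.226,0.535,0]], "twist": [0.033,0,0,0,0,0,0,0,0,0]}}

```text
time_s: 15.2
position: [0.3791, -0.2644, 0.1784]
tool_rot: [[1.0, -0.0, -0.001], [-0.0, -1.0, 0.002], [-0.001, -0.002, -1.0]]
ft_force: [0.8, 0.1, -0.1]
grip_width: 0.0557
gripper_force: 0.0
```

>>> {"method": "step_arm", "body": {"fingers": [-0.3,-0.3], "travel": [[0,0,0],[0,0,0]], "twist": [0,0]}}

```text
time_s: 15.45
position: [0.3801, -0.2624, 0.1787]
tool_rot: [[1.0, -0.0, -0.001], [-0.0, -1.0, 0.002], [-0.001, -0.002, -1.0]]
ft_force: [-0.9, -0.2, 0.5]
grip_width: 0.0552
gripper_force: 0.0
```

Run:
```python
from h import *
I,D,W=look("w9",["hairbrush","jar"],.03)
r=models.trace("wrist","hairbrush")[0]; m=cv2.erode((r["mask"]&(D>0)).astype(np.uint8),np.ones((3,3)))>0
p=W[m]; p=p[p[:,2]>.004]
print("x range",np.percentile(p[:,0],[0.5,99.5]).round(4))
h=p[(p[:,0]>.385)&(p[:,2]>.012)]
k=np.polyfit(h[:,0],h[:,1],1); print("handle yaw",np.degrees(np.arctan(k[0])),"y at .38",np.polyval(k,.38))
for x0 in np.arange(.29,.48,.015):
    q=p[abs(p[:,0]-x0)<.004]
    if len(q): print(round(x0,3),len(q),np.percentile(q[:,1],[2,98]).round(4),np.percentile(q[:,2],[10,95]).round(3))
plan([0.38,-0.263,0],0)
```

```text
hairbrush 0.64 3095 [323.4, 195.7] ztop 0.0283 mean [ 0.3672 -0.2684  0.0174] rect [ 0.3788 -0.269 ] [0.1701 0.0485] long yaw -3.5
jar 0.93 2341 [333.4, 55.4] ztop 0.0496 mean [ 0.5031 -0.2784  0.0478] rect [ 0.5029 -0.2781] [0.0506 0.0496] long yaw -45.2
x range [0.2954 0.4624]
handle yaw -2.610992929756322 y at .38 -0.26997230982320725
0.29 6 [-0.2757 -0.2694] [0.013 0.014]
0.305 189 [-0.2874 -0.2434] [0.015 0.028]
0.32 194 [-0.2883 -0.2423] [0.014 0.028]
0.335 226 [-0.2893 -0.2431] [0.014 0.028]
0.35 247 [-0.2904 -0.244 ] [0.014 0.029]
0.365 216 [-0.2838 -0.2492] [0.011 0.017]
0.38 96 [-0.2785 -0.2616] [0.017 0.019]
0.395 84 [-0.2795 -0.2616] [0.017 0.019]
0.41 104 [-0.2805 -0.2616] [0.016 0.019]
0.425 98 [-0.2813 -0.2628] [0.016 0.019]
0.44 98 [-0.2822 -0.2639] [0.017 0.019]
0.455 120 [-0.283 -0.265] [0.017 0.02 ]
now [ 0.3808 -0.2619  0.1794] yaw 0.1 turn -0.1 q6 then 55 (t 15.7)
 twist: n=1 x 0.0006 (=-0.12 deg, tool z down => minus world)
 travel AFTER twist (units 100mm): x -0.008 y 0.011 z 1.794
 travel BEFORE twist: [-0.008  0.011  1.794]
```

View pics/w9.png

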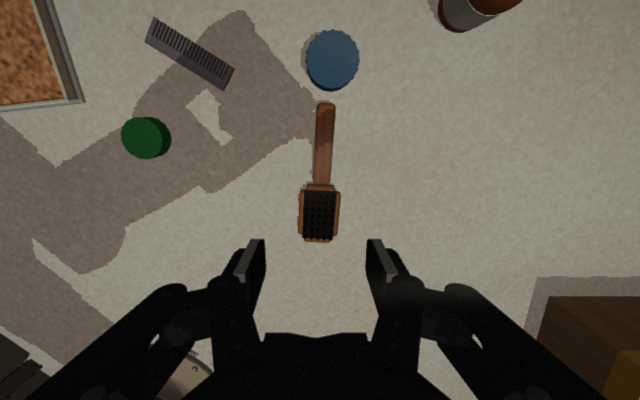

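The brush handle is at (323,145), with the head at (320,213) toward the robot. I'll descend part way, correct and re-measure.

>>> {"method": "step_arm", "body": {"fingers": [-0.1,-0.1,-0.1,-0.1,-0.1,-0.1], "travel": [[0.02,0.07,0.3],[0,0,0.4],[0,0,0.4],[0,0,0.2],[0,0,0],[0,0,0]], "twist": [0.0145,0,0,0,0,0]}}

```text
time_s: 16.4
position: [0.383, -0.2701, 0.0505]
tool_rot: [[0.999, -0.045, 0.001], [-0.045, -0.999, -0.001], [0.001, 0.001, -1.0]]
ft_force: [-0.7, 1.0, 1.0]
grip_width: 0.0469
gripper_force: 0.0
```

Run:
```python
from h import *
I,D,W=look("w10",["hairbrush"],.03)
r=models.trace("wrist","hairbrush")[0]; m=cv2.erode((r["mask"]&(D>0)).astype(np.uint8),np.ones((3,3)))>0
p=W[m]; p=p[p[:,2]>.004]
h=p[(p[:,0]>.385)&(p[:,2]>.013)&(p[:,2]<.022)]
k=np.polyfit(h[:,0],h[:,1],1); print("handle yaw",np.degrees(np.arctan(k[0])),"y at .383",np.polyval(k,.383))
for x0 in np.arange(.305,.48,.015):
    q=p[abs(p[:,0]-x0)<.004]
    if len(q): print(round(x0,3),len(q),np.percentile(q[:,1],[2,98]).round(4),np.percentile(q[:,2],[10,95]).round(3))
plan([0.383,np.polyval(k,.383),-.024],np.degrees(np.arctan(k[0])))
```

```text
hairbrush 0.83 7612 [316.0, 239.4] ztop 0.0283 mean [ 0.3728 -0.2687  0.0177] rect [ 0.3785 -0.268 ] [0.1723 0.0501] long yaw -1.8
handle yaw -3.18058498587513 y at .383 -0.26976757376274835
0.305 376 [-0.2877 -0.2437] [0.015 0.027]
0.32 485 [-0.2889 -0.2423] [0.014 0.028]
0.335 474 [-0.29   -0.2435] [0.014 0.028]
0.35 515 [-0.2902 -0.2437] [0.014 0.028]
0.365 534 [-0.2849 -0.248 ] [0.011 0.017]
0.38 248 [-0.2789 -0.2596] [0.017 0.019]
0.395 258 [-0.2802 -0.2613] [0.017 0.019]
0.41 285 [-0.2806 -0.2614] [0.017 0.019]
0.425 278 [-0.2819 -0.263 ] [0.017 0.019]
0.44 323 [-0.2831 -0.2632] [0.016 0.019]
0.455 338 [-0.2834 -0.2643] [0.017 0.019]
now [ 0.3828 -0.2703  0.0505] yaw -2.6 turn -0.6 q6 then 58 (t 16.6)
 twist: n=1 x 0.0033 (=-0.59 deg, tool z down => minus world)
 travel AFTER twist (units 100mm): x 0.002 y -0.005 z 0.745
 travel BEFORE twist: [ 0.001 -0.006  0.745]
```

>>> {"method": "step_arm", "body": {"fingers": [-0.1,-0.1,-0.1,-0.1,-0.1], "travel": [[0,0,0.3],[0,0,0.2],[0,0,0.15],[0,0,0.08],[0,0,0]], "twist": [0.002,0,0,0,0]}}

```text
time_s: 17.18
position: [0.3824, -0.2701, -0.0233]
tool_rot: [[0.999, -0.052, -0.0], [-0.052, -0.999, 0.0], [-0.0, -0.0, -1.0]]
ft_force: [-0.6, -0.7, -0.4]
grip_width: 0.0472
gripper_force: 0.0
```

>>> {"method": "step_arm", "body": {"fingers": [1,1,1,1,1,1,1], "force": 50, "travel": [[0,0,0],[0,0,0],[0,0,0],[0,0,0],[0,0,0],[0,0,0],[0,0,0]], "twist": [0,0,0,0,0,0,0]}}

```text
time_s: 18.05
position: [0.3827, -0.2704, -0.0226]
tool_rot: [[0.999, -0.052, 0.001], [-0.052, -0.999, -0.001], [0.001, 0.001, -1.0]]
ft_force: [-0.8, 0.8, 6.8]
grip_width: 0.0209
gripper_force: 49.7
```

>>> {"method": "step_arm", "body": {"fingers": [1,1,1,1,1], "travel": [[0,0,-0.2],[0,0,-0.4],[0,0,-0.4],[0,0,-0.3],[0,0,0]], "twist": [0,0,0,0,-0.049]}}

```text
time_s: 18.68
position: [0.3831, -0.2708, 0.1091]
tool_rot: [[0.994, 0.106, 0.003], [0.106, -0.994, -0.004], [0.003, 0.004, -1.0]]
ft_force: [-0.4, -0.7, -0.8]
grip_width: 0.0208
gripper_force: 49.1
```

Run:
```python
from h import *
plan([0.5566,0.2442,0.10],5.8)
```

```text
now [ 0.3831 -0.2708  0.1091] yaw 6.1 turn -0.3 q6 then 108 (t 18.7)
 twist: n=1 x 0.0014 (=-0.26 deg, tool z down => minus world)
 travel AFTER twist (units 100mm): x 2.247 y -4.948 z 0.091
 travel BEFORE twist: [ 2.268 -4.938  0.076]
```

>>> {"method": "step_arm", "body": {"fingers": [1,1,1,1,1,1,1,1,1,1], "travel": [[0.226,-0.494,0],[0.226,-0.494,0],[0.226,-0.494,0],[0.226,-0.494,0],[0.226,-0.494,0],[0.226,-0.494,0],[0.226,-0.494,0],[0.226,-0.494,0],[0.226,-0.494,0],[0.226,-0.494,0]], "twist": [0,0,0,0,0,0,0,0,0,0]}}

```text
time_s: 19.92
position: [0.557, 0.2462, 0.1069]
tool_rot: [[0.995, 0.102, 0.0], [0.102, -0.995, -0.0], [0.0, 0.0, -1.0]]
ft_force: [0.3, -0.5, -0.7]
grip_width: 0.0211
gripper_force: 49.1
```

>>> {"method": "step_arm", "body": {"fingers": [1,1], "travel": [[0,0,0],[0,0,0]], "twist": [0,0]}}

```text
time_s: 20.18
position: [0.5564, 0.2441, 0.1065]
tool_rot: [[0.995, 0.102, -0.001], [0.102, -0.995, -0.0], [-0.001, 0.0, -1.0]]
ft_force: [0.3, -0.2, -0.7]
grip_width: 0.0206
gripper_force: 49.2
```

Run:
```python
from h import *
I,D,W=look("w11",["hairbrush","spacer"],.012)
r=models.trace("wrist","hairbrush")[0]; m=cv2.erode((r["mask"]&(D>0)).astype(np.uint8),np.ones((3,3)))>0
p=W[m]
for x0 in np.arange(.45,.67,.02):
    q=p[abs(p[:,0]-x0)<.004]
    if len(q)>5: print(round(x0,3),len(q),np.percentile(q[:,1],[2,98]).round(4),np.percentile(q[:,2],[10,50,95]).round(3))
plan([0.5566,0.2442,-.0156],5.8)
```

```text
hairbrush 0.76 9722 [316.5, 212.3] ztop 0.1528 mean [0.5805 0.2462 0.1467] rect [0.574  0.2435] [0.1288 0.03  ] long yaw 3.5
spacer 0.56 1653 [402.3, 204.4] ztop 0.0491 mean [0.5611 0.1672 0.047 ] rect [0.5596 0.1656] [0.049  0.0194] long yaw 6.3
0.51 116 [0.2333 0.254 ] [0.145 0.145 0.146]
0.53 651 [0.2292 0.2523] [0.145 0.146 0.158]
0.55 398 [0.2344 0.252 ] [0.146 0.147 0.148]
0.57 564 [0.2358 0.2551] [0.146 0.147 0.148]
0.59 667 [0.2373 0.2569] [0.146 0.147 0.148]
0.61 723 [0.2392 0.2589] [0.146 0.147 0.148]
0.63 815 [0.2416 0.2606] [0.146 0.147 0.148]
now [0.5568 0.2434 0.1069] yaw 5.8 turn 0.0 q6 then 108 (t 20.4)
 twist: n=1 x -0.0001 (=0.03 deg, tool z down => minus world)
 travel AFTER twist (units 100mm): x -0.001 y -0.008 z 1.225
 travel BEFORE twist: [-1.000e-03 -8.000e-03  1.225e+00]
```

View pics/w11.png

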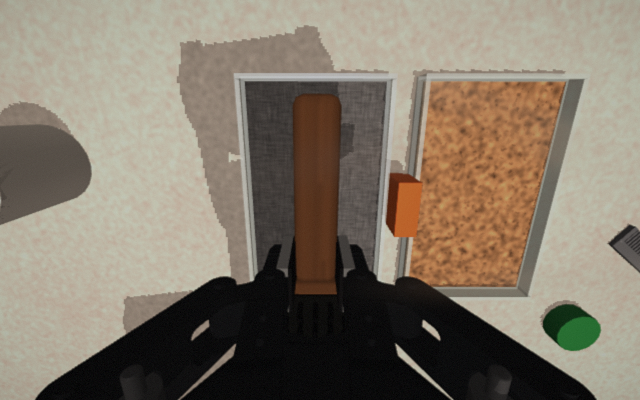

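The brush is level, centred and aligned over the grey tier. I'll lower and release it.

>>> {"method": "step_arm", "body": {"fingers": [1,1,1,1,1,1,1], "travel": [[0,0,0.4],[0,0,0.4],[0,0,0.2],[0,0,0.12],[0,0,0.06],[0,0,0.035],[0,0,0]], "twist": [0,0,0,0,0,0,0]}}

```text
time_s: 21.25
position: [0.557, 0.2445, -0.0145]
tool_rot: [[0.995, 0.102, 0.001], [0.102, -0.995, 0.0], [0.001, -0.0, -1.0]]
ft_force: [-0.2, -0.1, -1.1]
grip_width: 0.0211
gripper_force: 49.2
```

>>> {"method": "step_arm", "body": {"fingers": [0.1,0.1,0.1,0.1,0.1,0.1,0.1], "travel": [[0,0,0],[0,0,0],[0,0,0],[0,0,0],[0,0,-0.3],[0,0,-0.5],[0,0,-0.5]], "twist": [0,0,0,0,0,0,0]}}

```text
time_s: 22.12
position: [0.5566, 0.2444, 0.1165]
tool_rot: [[0.995, 0.102, -0.001], [0.102, -0.995, -0.0], [-0.001, 0.0, -1.0]]
ft_force: [-0.3, -0.2, 0.7]
grip_width: 0.0384
gripper_force: 0.0
```

Run:
```python
from h import *
plan([0.516,-0.123,0.12],58)
```

```text
now [0.5566 0.2444 0.1165] yaw 5.9 turn 52.1 q6 then 19 (t 22.1)
 twist: n=6 x -0.0483 (=8.69 deg, tool z down => minus world)
 travel AFTER twist (units 100mm): x -3.330 y 1.603 z -0.035
 travel BEFORE twist: [-0.778  3.613 -0.034]
```

>>> {"method": "step_arm", "body": {"fingers": [0,0,0,0,0,0,0,0,0,0], "travel": [[-0.111,0.516,0],[-0.111,0.516,0],[-0.111,0.516,0],[-0.111,0.516,0],[-0.111,0.516,0],[-0.111,0.516,0],[-0.111,0.516,0],[0,0,0],[0,0,0],[0,0,0]], "twist": [0,0,0,0,0,0,0,-0.048,-0.048,-0.048]}}

```text
time_s: 23.38
position: [0.5163, -0.123, 0.1151]
tool_rot: [[0.848, 0.53, -0.0], [0.53, -0.848, 0.0], [0.0, -0.0, -1.0]]
ft_force: [-1.0, 0.4, -0.4]
grip_width: 0.0428
gripper_force: 0.0
```

>>> {"method": "step_arm", "body": {"fingers": [0,0,0,0,0], "travel": [[0,0,0],[0,0,0],[0,0,0],[0,0,0],[0,0,0]], "twist": [-0.048,-0.048,-0.048,0,0]}}

```text
time_s: 24.0
position: [0.5164, -0.1228, 0.1151]
tool_rot: [[0.537, 0.844, 0.0], [0.844, -0.537, -0.0], [0.0, 0.0, -1.0]]
ft_force: [-0.2, -0.6, -0.0]
grip_width: 0.0427
gripper_force: 0.0
```

Run:
```python
from h import *
I,D,W=look("w12",["comb","jar"],.006)
plan([0.516,-0.123,0.03],58)
```

```text
comb 0.85 2177 [316.3, 185.3] ztop 0.0071 mean [ 0.5161 -0.1214  0.0054] rect [ 0.5156 -0.1225] [0.093  0.0259] long yaw 58.2
jar 0.73 130 [359.4, 311.3] ztop 0.0481 mean [ 0.4868 -0.2599  0.046 ] rect [ 0.4866 -0.2601] [0.0144 0.0025] long yaw 48.9
now [ 0.5164 -0.1228  0.1152] yaw 57.6 turn 0.4 q6 then 19 (t 24.1)
 twist: n=1 x -0.0021 (=0.38 deg, tool z down => minus world)
 travel AFTER twist (units 100mm): x -0.004 y -0.002 z 0.852
 travel BEFORE twist: [-0.004 -0.002  0.852]
```

>>> {"method": "step_arm", "body": {"fingers": [0,0,0,0,0,0,0], "travel": [[0,0,0.4],[0,0,0.4],[0,0,0.3],[0,0,0.2],[0,0,0.1],[0,0,0.02],[0,0,0]], "twist": [-0.003,0,0,0,0,0,0]}}

```text
time_s: 25.02
position: [0.5167, -0.1229, -0.0263]
tool_rot: [[0.527, 0.85, 0.001], [0.85, -0.527, -0.0], [0.0, 0.001, -1.0]]
ft_force: [0.5, 0.5, -0.1]
grip_width: 0.0426
gripper_force: 0.0
```

>>> {"method": "step_arm", "body": {"fingers": [0.25,0.25,0.25,1,1,1,1], "force": 30, "travel": [[0,0,0],[0,0,0],[0,0,0],[0,0,0],[0,0,0],[0,0,0],[0,0,0]], "twist": [0,0,0,0,0,0,0]}}

```text
time_s: 25.9
position: [0.5171, -0.1231, -0.0248]
tool_rot: [[0.527, 0.85, 0.003], [0.85, -0.527, -0.001], [0.0, 0.003, -1.0]]
ft_force: [-2.4, 2.1, 17.3]
grip_width: 0.0269
gripper_force: 36.1
```

>>> {"method": "step_arm", "body": {"fingers": [1,1,1,1,1,1,1], "travel": [[0,0,-0.1],[0,0,-0.3],[0,0,-0.4],[0,0,-0.4],[0,0,0],[0,0,0],[0,0,0]], "twist": [0,0,0,-0.052,-0.052,-0.052,-0.052]}}

```text
time_s: 26.78
position: [0.5164, -0.1228, 0.0937]
tool_rot: [[-0.104, 0.995, 0.001], [0.995, 0.104, -0.0], [-0.0, 0.001, -1.0]]
ft_force: [0.0, -0.3, -0.7]
grip_width: 0.0271
gripper_force: 30.3
```

Run:
```python
from h import *
plan([0.5089,0.0795,0.09],95.8)
```

```text
now [ 0.5164 -0.1228  0.0937] yaw 96.0 turn -0.2 q6 then 3 (t 26.8)
 twist: n=1 x 0.0010 (=-0.17 deg, tool z down => minus world)
 travel AFTER twist (units 100mm): x 2.021 y 0.129 z 0.037
 travel BEFORE twist: [2.02  0.136 0.036]
```

>>> {"method": "step_arm", "body": {"fingers": [1,1,1,1,1,1], "travel": [[0.5,0.034,0],[0.5,0.034,0],[0.5,0.034,0],[0.5,0.034,0],[0,0,0],[0,0,0]], "twist": [0,0,0,0,0,0]}}

```text
time_s: 27.52
position: [0.5103, 0.0772, 0.0934]
tool_rot: [[-0.099, 0.995, 0.001], [0.995, 0.099, -0.0], [-0.0, 0.001, -1.0]]
ft_force: [0.5, 0.2, -0.2]
grip_width: 0.027
gripper_force: 30.3
```

Run:
```python
from h import *
I,D,W=look("w13",["comb","spacer","hairbrush"],.006)
plan([0.5089,0.0795,-0.0185],95.8)
```

```text
comb 0.78 7370 [318.2, 246.8] ztop 0.1253 mean [0.5101 0.0808 0.1237] rect [0.5106 0.0769] [0.0949 0.027 ] long yaw -84.4
spacer 0.69 1940 [391.4, 102.2] ztop 0.0495 mean [0.5574 0.1647 0.0482] rect [0.5584 0.1648] [0.0497 0.0192] long yaw 5.6
hairbrush 0.58 3583 [345.7, 8.0] ztop 0.0348 mean [0.5051 0.2235 0.0342] rect [0.5066 0.224 ] [0.0566 0.0033] long yaw 5.4
now [0.5103 0.0765 0.0932] yaw 95.6 turn 0.2 q6 then 3 (t 27.7)
 twist: n=1 x -0.0012 (=0.22 deg, tool z down => minus world)
 travel AFTER twist (units 100mm): x 0.031 y -0.011 z 1.117
 travel BEFORE twist: [ 0.031 -0.011  1.117]
```

View pics/w13.png

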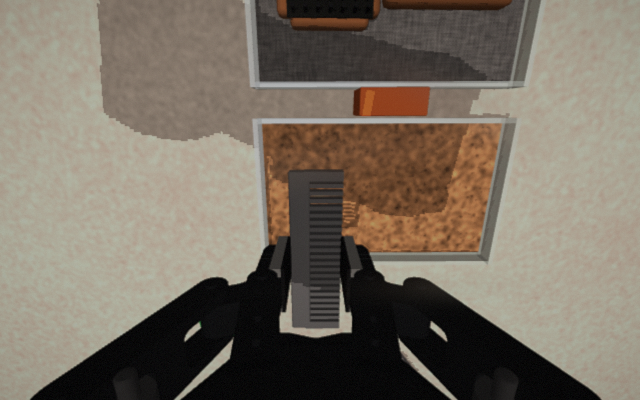

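The comb is held level and crosswise over the front half of the cork tier. I'll lower and release it.

>>> {"method": "step_arm", "body": {"fingers": [1,1,1,1,1,1,1], "travel": [[0.03,-0.01,0.3],[0,0,0.3],[0,0,0.25],[0,0,0.15],[0,0,0.07],[0,0,0.03],[0,0,0]], "twist": [0,0,0,0,0,0,0]}}

```text
time_s: 28.6
position: [0.5091, 0.0804, -0.0165]
tool_rot: [[-0.099, 0.995, 0.001], [0.995, 0.099, -0.0], [-0.0, 0.001, -1.0]]
ft_force: [-0.6, -0.1, -1.3]
grip_width: 0.027
gripper_force: 30.3
```

>>> {"method": "step_arm", "body": {"fingers": [0.1,0.1,0.1,0.1,0.1,0.1,0.1], "travel": [[0,0,0],[0,0,0],[0,0,0],[0,0,0],[0,0,-0.3],[0,0,-0.4],[0,0,-0.4]], "twist": [0,0,0,0,0,0,0]}}

```text
time_s: 29.48
position: [0.5086, 0.0805, 0.0943]
tool_rot: [[-0.099, 0.995, -0.0], [0.995, 0.099, 0.0], [0.0, -0.0, -1.0]]
ft_force: [0.6, 0.0, -0.2]
grip_width: 0.0384
gripper_force: 0.0
```

Run:
```python
from h import *
plan([0.503,-0.277,0.12],5.8)
plan([0.503,-0.277,0.12],50)
```

```text
now [0.5086 0.0805 0.0943] yaw 95.7 turn -89.9 q6 then 55 (t 29.5)
 twist: n=9 x 0.0555 (=-9.99 deg, tool z down => minus world)
 travel AFTER twist (units 100mm): x -0.417 y 3.551 z -0.257
 travel BEFORE twist: [-3.552 -0.409 -0.257]
now [0.5086 0.0805 0.0943] yaw 95.7 turn -45.7 q6 then 11 (t 29.5)
 twist: n=5 x 0.0507 (=-9.13 deg, tool z down => minus world)
 travel AFTER twist (units 100mm): x -2.774 y 2.255 z -0.257
 travel BEFORE twist: [-3.552 -0.409 -0.257]
```

>>> {"method": "step_arm", "body": {"fingers": [-0.8,-0.8,-0.8,-0.8,-0.8,-0.8,-0.8,-0.8,-0.8,-0.8], "travel": [[-0.507,-0.06,-0.1],[-0.507,-0.06,-0.1],[-0.507,-0.06,-0.06],[-0.507,-0.06,0],[-0.507,-0.06,0],[-0.507,-0.06,0],[-0.507,-0.06,0],[0,0,0],[0,0,0],[0,0,0]], "twist": [0,0,0,0,0,0,0,0.055,0.055,0.055]}}

```text
time_s: 30.72
position: [0.5019, -0.2769, 0.1189]
tool_rot: [[0.413, 0.911, -0.0], [0.911, -0.413, 0.0], [0.0, -0.0, -1.0]]
ft_force: [0.7, 0.1, -0.9]
grip_width: 0.0771
gripper_force: 0.0
```

>>> {"method": "step_arm", "body": {"fingers": [-0.8,-0.8,-0.8,-0.8,-0.8,-0.8,-0.8,-0.8], "travel": [[0,0,0],[0,0,0],[0,0,0],[0,0,0],[0,0,0],[0,0,0],[0,0,0],[0,0,0]], "twist": [0.056,0.056,0.056,0.056,0.056,0.056,0,0]}}

```text
time_s: 31.72
position: [0.5021, -0.2768, 0.1191]
tool_rot: [[0.995, 0.099, -0.0], [0.099, -0.995, 0.0], [-0.0, -0.0, -1.0]]
ft_force: [-0.2, 1.0, -0.7]
grip_width: 0.0767
gripper_force: 0.0
```

Run:
```python
from h import *
I,D,W=look("w14",["jar"],.004)
plan([0.503,-0.277,0.0],5.8)
m=(W[...,2]>.044)&(W[...,2]<.053)&(D>0)&(np.hypot(W[...,0]-.503,W[...,1]+.277)<.05)
print(cv2.minEnclosingCircle(W[m][:,:2].astype(np.float32)), W[m].mean(0))
```

```text
jar 0.72 2608 [316.1, 192.2] ztop 0.0493 mean [ 0.5053 -0.2787  0.0481] rect [ 0.505  -0.2788] [0.0502 0.0501] long yaw 80.8
now [ 0.5021 -0.2769  0.1191] yaw 5.6 turn 0.2 q6 then 55 (t 31.8)
 twist: n=1 x -0.0010 (=0.18 deg, tool z down => minus world)
 travel AFTER twist (units 100mm): x 0.009 y 0.002 z 1.191
 travel BEFORE twist: [0.009 0.002 1.191]
((0.503720760345459, -0.2785567343235016), 0.026845600455999374) [ 0.50498636 -0.27853879  0.04808822]
```

>>> {"method": "step_arm", "body": {"fingers": [-0.8,-0.8,-0.8,-0.8,-0.8,-0.8,-0.8], "travel": [[0.022,0.017,0.2],[0,0,0.3],[0,0,0.35],[0,0,0.3],[0,0,0.18],[0,0,0.08],[0,0,0]], "twist": [0,0,0,0,0,0,0]}}

```text
time_s: 32.7
position: [0.5045, -0.2784, -0.0219]
tool_rot: [[0.995, 0.096, -0.0], [0.096, -0.995, 0.0], [-0.0, -0.0, -1.0]]
ft_force: [0.3, 0.2, 0.0]
grip_width: 0.0766
gripper_force: 0.0
```

>>> {"method": "step_arm", "body": {"fingers": [-0.4,-0.4,-0.2,0,0.3,0.3,0.3,0.3], "force": 45, "travel": [[0,0,0],[0,0,0],[0,0,0],[0,0,0],[0,0,0],[0,0,0],[0,0,0],[0,0,0]], "twist": [0,0,0,0,0,0,0,0]}}

```text
time_s: 33.7
position: [0.5047, -0.2785, -0.0209]
tool_rot: [[0.995, 0.096, 0.001], [0.096, -0.995, -0.001], [0.001, 0.001, -1.0]]
ft_force: [-0.6, 0.6, 6.3]
grip_width: 0.0517
gripper_force: 45.8
```

>>> {"method": "step_arm", "body": {"fingers": [0.3,0.3,0.3,0.3,0.3], "travel": [[0,0,-0.1],[0,0,-0.25],[0,0,-0.3],[0,0,-0.25],[0,0,-0.1]], "twist": [0,0,0,0,0]}}

```text
time_s: 34.33
position: [0.5049, -0.2786, 0.0798]
tool_rot: [[0.995, 0.096, 0.002], [0.096, -0.995, -0.002], [0.002, 0.002, -1.0]]
ft_force: [1.1, 1.0, -1.8]
grip_width: 0.0514
gripper_force: 47.4
```

Run:
```python
from h import *
plan([0.6233,0.0912,0.08],5.8)
```

```text
now [ 0.5049 -0.2786  0.0798] yaw 5.5 turn 0.3 q6 then 93 (t 34.3)
 twist: n=1 x -0.0017 (=0.30 deg, tool z down => minus world)
 travel AFTER twist (units 100mm): x 1.552 y -3.560 z -0.002
 travel BEFORE twist: [ 1.533 -3.568 -0.005]
```

>>> {"method": "step_arm", "body": {"fingers": [0.3,0.3,0.3,0.3,0.3,0.3,0.3,0.3,0.3,0.3], "travel": [[0.1,-0.24,0],[0.2,-0.46,0],[0.2,-0.46,0],[0.2,-0.46,0],[0.2,-0.46,0],[0.2,-0.46,0],[0.2,-0.46,0],[0.15,-0.35,0],[0.08,-0.21,0],[0,0,0]], "twist": [0,0,0,0,0,0,0,0,0,0]}}

```text
time_s: 35.58
position: [0.6225, 0.0915, 0.0776]
tool_rot: [[0.995, 0.097, -0.001], [0.097, -0.995, -0.0], [-0.001, 0.0, -1.0]]
ft_force: [-0.0, 1.0, -1.3]
grip_width: 0.0516
gripper_force: 47.4
```

>>> {"method": "step_arm", "body": {"fingers": [0.3,0.3], "travel": [[0,0,0],[0,0,0]], "twist": [0,0]}}

```text
time_s: 35.83
position: [0.6226, 0.0894, 0.0782]
tool_rot: [[0.996, 0.094, -0.0], [0.094, -0.996, -0.0], [-0.0, 0.0, -1.0]]
ft_force: [-0.1, -0.4, -2.3]
grip_width: 0.0518
gripper_force: 47.4
```

Run:
```python
from h import *
I,D,W=look("w15",["jar","spacer"],.004)
plan([0.6233,0.0912,-0.0139],5.8)
```

```text
jar 0.93 11486 [317.5, 278.8] ztop 0.1481 mean [0.6267 0.0898 0.1471] rect [0.6262 0.0899] [0.0514 0.0446] long yaw -85.6
spacer 0.75 1148 [219.0, 254.5] ztop 0.0491 mean [0.5733 0.1663 0.048 ] rect [0.5693 0.1654] [0.0304 0.0198] long yaw 5.7
now [0.6227 0.0899 0.0782] yaw 5.4 turn 0.4 q6 then 93 (t 36.0)
 twist: n=1 x -0.0020 (=0.36 deg, tool z down => minus world)
 travel AFTER twist (units 100mm): x 0.008 y -0.012 z 0.921
 travel BEFORE twist: [ 0.008 -0.012  0.921]
```

View pics/w15.png

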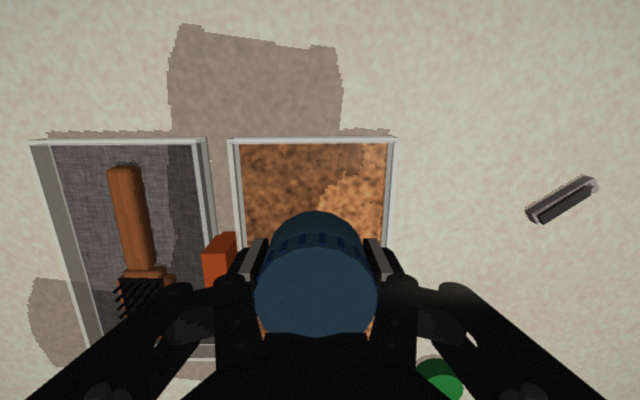

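The jar is upright over the back half, so I'll lower it slowly.

>>> {"method": "step_arm", "body": {"fingers": [0.3,0.3,0.3,0.3,0.3,0.3,0.3], "travel": [[0,-0.01,0.25],[0,0,0.25],[0,0,0.2],[0,0,0.12],[0,0,0.06],[0,0,0.03],[0,0,0]], "twist": [0,0,0,0,0,0,0]}}

```text
time_s: 36.85
position: [0.6228, 0.0917, -0.0125]
tool_rot: [[0.995, 0.096, 0.001], [0.096, -0.995, -0.0], [0.001, 0.0, -1.0]]
ft_force: [-0.4, -0.9, -1.9]
grip_width: 0.0516
gripper_force: 47.4
```

>>> {"method": "step_arm", "body": {"fingers": [0.3,0.3,-0.5,-0.5,-0.5,-0.5], "travel": [[0,0,0.014],[0,0,0],[0,0,0],[0,0,0],[0,0,0],[0,0,0]], "twist": [0,0,0,0,0,0]}}

```text
time_s: 37.6
position: [0.6226, 0.0917, -0.0143]
tool_rot: [[0.995, 0.096, -0.0], [0.096, -0.995, 0.0], [-0.0, -0.0, -1.0]]
ft_force: [-0.1, -0.2, -0.1]
grip_width: 0.064
gripper_force: 0.0
```

>>> {"method": "step_arm", "body": {"fingers": [-0.5,-0.5,-0.5,-0.5,-0.5], "travel": [[0,0,-0.2],[0,0,-0.3],[0,0,-0.4],[0,0,-0.4],[0,0,0]], "twist": [0,0,0,0,0]}}

```text
time_s: 38.22
position: [0.624, 0.0917, 0.1191]
tool_rot: [[0.995, 0.096, 0.007], [0.096, -0.995, -0.0], [0.006, 0.001, -1.0]]
ft_force: [0.6, -0.1, -0.1]
grip_width: 0.0642
gripper_force: 0.0
```

Run:
```python
from h import *
I,D,W=look("w16",["jar"],.004)
plan([0.643,-0.131,0.12],131)
```

```text
jar 0.56 2755 [312.9, 200.0] ztop 0.0563 mean [0.6236 0.0915 0.0551] rect [0.623  0.0913] [0.0511 0.0491] long yaw 9.7
now [0.6223 0.0917 0.1154] yaw 5.5 turn -54.5 q6 then 127 (t 38.3)
 twist: n=6 x 0.0505 (=-9.08 deg, tool z down => minus world)
 travel AFTER twist (units 100mm): x 1.816 y 1.305 z -0.046
 travel BEFORE twist: [-0.007  2.236 -0.046]
```

The jar stands on the cork floor (top at 0.056). Now the clipper.

>>> {"method": "step_arm", "body": {"fingers": [0.2,0.2,0.2,0.2,0.2,0.2,0.2,0.2,0.2,0.2], "travel": [[0,0.447,0],[0,0.447,0],[0,0.447,0],[0,0.447,0],[0,0.447,0],[0,0,0],[0,0,0],[0,0,0],[0,0,0],[0,0,0]], "twist": [0,0,0,0,0,0.05,0.05,0.05,0.05,0.05]}}

```text
time_s: 39.58
position: [0.6434, -0.1306, 0.1139]
tool_rot: [[0.768, -0.64, -0.003], [-0.64, -0.768, 0.001], [-0.003, 0.001, -1.0]]
ft_force: [0.2, 0.1, 0.9]
grip_width: 0.0343
gripper_force: 0.0
```

>>> {"method": "step_arm", "body": {"fingers": [0.2,0.2,0.2], "travel": [[0,0,0],[0,0,0],[0,0,0]], "twist": [0.05,0,0]}}

```text
time_s: 39.95
position: [0.6437, -0.1307, 0.1149]
tool_rot: [[0.665, -0.747, -0.001], [-0.747, -0.665, 0.001], [-0.001, 0.001, -1.0]]
ft_force: [-0.3, -0.4, -0.4]
grip_width: 0.0342
gripper_force: 0.0
```

Run:
```python
from h import *
I,D,W=look("w17",["clipper"],.012)
plan([0.643,-0.131,0.0],131)
```

```text
clipper 0.56 492 [316.1, 187.2] ztop 0.0161 mean [ 0.6441 -0.133   0.0136] rect [ 0.6431 -0.1324] [0.0542 0.0101] long yaw -48.5
now [ 0.6438 -0.1308  0.1153] yaw -48.4 turn -0.6 q6 then 127 (t 40.0)
 twist: n=1 x 0.0034 (=-0.60 deg, tool z down => minus world)
 travel AFTER twist (units 100mm): x -0.004 y 0.008 z 1.153
 travel BEFORE twist: [-0.003  0.008  1.153]
```

View pics/w17.png

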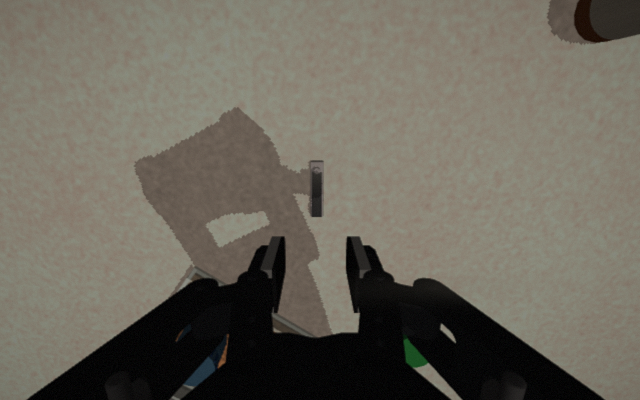

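The clipper at (316,188) is aligned with the fingers. I'll descend and grip.

>>> {"method": "step_arm", "body": {"fingers": [0.2,0.2,0.2,0.2,0.2,0.2], "travel": [[0.01,0.008,0.3],[0,0,0.4],[0,0,0.35],[0,0,0.25],[0,0,0.1],[0,0,0]], "twist": [0,0,0,0,0,0]}}

```text
time_s: 40.8
position: [0.6443, -0.1322, -0.0239]
tool_rot: [[0.663, -0.748, 0.001], [-0.748, -0.663, -0.0], [0.001, -0.0, -1.0]]
ft_force: [0.8, -0.2, 0.8]
grip_width: 0.0342
gripper_force: 0.0
```

>>> {"method": "step_arm", "body": {"fingers": [1,1,1,1,1,1,1], "force": 40, "travel": [[0,0,0],[0,0,0],[0,0,0],[0,0,0],[0,0,0],[0,0,0],[0,0,0]], "twist": [0,0,0,0,0,0,0]}}

```text
time_s: 41.68
position: [0.6446, -0.1323, -0.0234]
tool_rot: [[0.663, -0.749, 0.002], [-0.749, -0.663, -0.001], [0.001, -0.001, -1.0]]
ft_force: [-0.3, -0.2, 5.5]
grip_width: 0.0117
gripper_force: 41.4
```

>>> {"method": "step_arm", "body": {"fingers": [1,1,1,1,1], "travel": [[0,0,-0.2],[0,0,-0.4],[0,0,-0.4],[0,0,-0.1],[0,0,0]], "twist": [0,0,0,0,0]}}

```text
time_s: 42.3
position: [0.6439, -0.132, 0.0853]
tool_rot: [[0.663, -0.749, -0.0], [-0.749, -0.663, 0.0], [-0.0, 0.0, -1.0]]
ft_force: [0.4, 0.4, -0.6]
grip_width: 0.0116
gripper_force: 40.7
```

Run:
```python
from h import *
plan([0.6232,0.0914,0.085],-48.5)
```

```text
now [ 0.6439 -0.132   0.0853] yaw -48.5 turn 0.0 q6 then 147 (t 42.3)
 twist: n=1 x -0.0000 (=0.00 deg, tool z down => minus world)
 travel AFTER twist (units 100mm): x -1.810 y -1.326 z 0.003
 travel BEFORE twist: [-1.81  -1.325  0.004]
```

>>> {"method": "step_arm", "body": {"fingers": [1,1,1,1,1,1,1,1], "travel": [[-0.3,-0.22,0],[-0.3,-0.22,0],[-0.3,-0.22,0],[-0.3,-0.22,0],[-0.3,-0.22,0],[-0.31,-0.225,0],[0,0,0],[0,0,0]], "twist": [0,0,0,0,0,0,0,0]}}

```text
time_s: 43.3
position: [0.6229, 0.0908, 0.0844]
tool_rot: [[0.663, -0.749, -0.002], [-0.749, -0.663, -0.0], [-0.001, 0.002, -1.0]]
ft_force: [0.3, -0.9, -0.1]
grip_width: 0.0116
gripper_force: 40.7
```

Run:
```python
from h import *
I,D,W=look("w18",["clipper","jar"],.006)
m=(W[...,2]>.051)&(W[...,2]<.060)&(D>0)&(np.hypot(W[...,0]-.623,W[...,1]-.0914)<.04)
print(m.sum(),cv2.minEnclosingCircle(W[m][:,:2].astype(np.float32)))
plan([0.6232,0.0914,0.0322],-48.5)
```

```text
clipper 0.81 2002 [314.1, 254.8] ztop 0.1238 mean [0.6233 0.0905 0.1214] rect [0.6226 0.0913] [0.0551 0.0118] long yaw -48.5
jar 0.81 2529 [316.4, 199.1] ztop 0.0564 mean [0.627  0.0855 0.0552] rect [0.6262 0.0868] [0.0512 0.0429] long yaw 39.8
2289 ((0.6220129132270813, 0.09126278758049011), 0.026708779856562614)
now [0.6234 0.0902 0.0852] yaw -48.6 turn 0.1 q6 then 147 (t 43.5)
 twist: n=1 x -0.0005 (=0.08 deg, tool z down => minus world)
 travel AFTER twist (units 100mm): x -0.010 y -0.007 z 0.530
 travel BEFORE twist: [-0.01  -0.007  0.53 ]
```

View pics/w18.png

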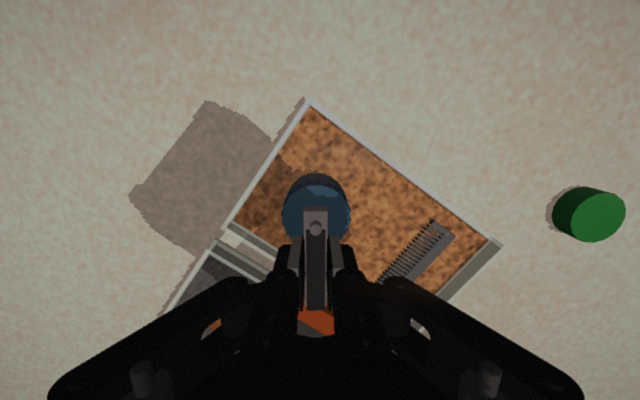

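The clipper is level and centred over the cap at (316,200). I'll lower and release it.

>>> {"method": "step_arm", "body": {"fingers": [1,1,1,1,1,1,1], "travel": [[-0.01,-0.007,0.2],[0,0,0.15],[0,0,0.1],[0,0,0.04],[0,0,0.02],[0,0,0.015],[0,0,0]], "twist": [0,0,0,0,0,0,0]}}

```text
time_s: 44.32
position: [0.6233, 0.0925, 0.0334]
tool_rot: [[0.663, -0.749, 0.0], [-0.749, -0.663, -0.0], [0.0, -0.0, -1.0]]
ft_force: [1.1, 0.4, -0.4]
grip_width: 0.0116
gripper_force: 40.7
```

>>> {"method": "step_arm", "body": {"fingers": [1,1,0.5,0.3,0.3,0.3], "travel": [[0,0,0.01],[0,0,0],[0,0,0],[0,0,0],[0,0,0],[0,0,0]], "twist": [0,0,0,0,0,0]}}

```text
time_s: 45.08
position: [0.6232, 0.0925, 0.0322]
tool_rot: [[0.663, -0.749, -0.0], [-0.749, -0.663, 0.0], [-0.0, 0.0, -1.0]]
ft_force: [-0.2, 0.5, -1.0]
grip_width: 0.03
gripper_force: 0.0
```

>>> {"method": "step_arm", "body": {"fingers": [0.3,0.3,0.3,0.3,0.3,0.3], "travel": [[0,0,-0.1],[0,0,-0.3],[0,0,-0.4],[0,0,-0.4],[0,0,0],[0,0,0]], "twist": [0,0,0,0,0,0]}}

```text
time_s: 45.82
position: [0.6229, 0.0925, 0.152]
tool_rot: [[0.663, -0.749, -0.001], [-0.749, -0.663, 0.0], [-0.0, 0.0, -1.0]]
ft_force: [0.0, -1.2, 0.1]
grip_width: 0.03
gripper_force: 0.0
```

Run:
```python
from h import *
I,D,W=look("w19",["clipper","jar","comb","spacer","hairbrush"],.006)
T,_=optics.get_image("top"); print(monitor.observe()["time_s"])
cv2.imwrite("pics/fin.png",np.vstack([cv2.resize(I[40:280],(640,240)),cv2.resize(T[100:260,200:560],(640,284))]))
a=np.radians(5.8);X=np.array([np.cos(a),np.sin(a)]);Y=np.array([-X[1],X[0]])
for n,p in(("comb",(.5091,.0804)),("jar",(.6232,.0914))): e=np.array(p)-(.5686,.0856); print(n,e@X,e@Y)
```

```text
clipper 0.93 643 [312.9, 193.4] ztop 0.0711 mean [0.6224 0.0935 0.0689] rect [0.6227 0.0926] [0.0548 0.0104] long yaw -48.8
jar 0.88 1382 [321.0, 184.4] ztop 0.0564 mean [0.6217 0.0896 0.0552] rect [0.6224 0.0909] [0.0495 0.0475] long yaw 43.6
comb 0.87 1273 [398.6, 230.7] ztop 0.0142 mean [0.5093 0.0727 0.0125] rect [0.5101 0.0762] [0.0868 0.0264] long yaw -83.7
spacer 0.81 1096 [313.0, 267.7] ztop 0.0491 mean [0.5609 0.1629 0.0479] rect [0.5595 0.1638] [0.0492 0.0204] long yaw 7.7
hairbrush 0.77 1900 [299.3, 314.5] ztop 0.0352 mean [0.5137 0.2339 0.0332] rect [0.5061 0.2383] [0.0551 0.0326] long yaw 5.3
46.175
comb -0.059720894920664215 0.0008394699964756119
jar 0.05490661322571291 0.00025263428501810315
```

View pics/fin.png

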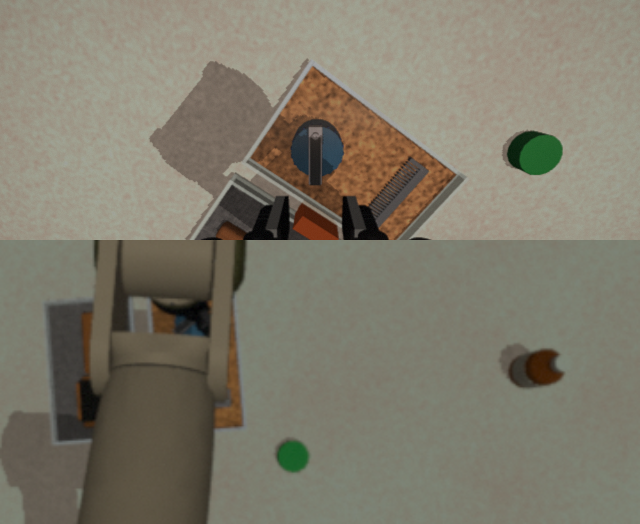

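Everything is in place: clipper centred on the cap, comb crosswise in front, spacer home, brush in the grey tier and tin and bottle undisturbed. I'll hand the job in.

```bash
python3 -c "
from rig import close_job; print(close_job())"
```

```text
the job is handed in; nothing more can be done
None
```

I handed the job in at about 46 s of robot time. My last measurements put the spacer, brush, jar, comb and clipper all where the task asked, and the bottle, mug and tin were not touched; the hand-in returned no verdict.

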